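# Square a returned case on the scale and hold its lid open for the photo

### The arm

A 7-joint arm with a two-finger parallel gripper is mounted at the origin on the work surface. World frame = base frame: x ahead of the robot, y to its left, z up, the work surface at z = 0. Lengths are in m, angles in degrees, forces in N, time in s.
With the tool pointing down it reaches from about 0.35 to 0.775 m from the base axis. Payload 3.1 kg.
Tool frame: the origin (TCP) lies midway between the tips of the shut fingers; the grasp point (between the pads) lies 19 mm behind it; z points along the fingers, y is the line along which they close (so a half turn about z gives the same grasp; the last joint's range is limited). The gripper opens to 85 mm and grips with 20 to 120 N. Pads are 22 mm wide; open, the fingers measure 114 mm over their backs; the gripper's body (76 mm by 85 mm) begins 54 mm behind the grasp point. The pads swing forward as they close: fully open they stand 13 mm farther back than shut.
Start: joints at [73.127, 17.813, 0.802, 86.603, -0.252, 75.585, -1.558], TCP at [0.138, -0.533, 0.231] pointing down, gripper open.
Joint ranges: [-154.91, 154.91], [-16.99, 109.72], [-72.82, 74.43], [7.12, 147.25], [-82.49, 262.49], [11.32, 116.49], [-174.64, 174.64]. Speed limits (degrees/s): [159.86, 159.86, 180, 180, 180, 180, 180].

### API

Orientations are given as [roll, pitch, yaw] about the fixed x, y, z axes, in that order (R = Rz(yaw) Ry(pitch) Rx(roll)).
In Python, from station import robot gives the robot as it stands. Calls block until the motion is done:
- robot.move_to(position, orientation): joint-space move of the TCP to a pose.
- robot.line_to(position, orientation=None, velocity=0.15, f_stop=None): straight line of the TCP; orientation=None keeps the orientation; velocity is the mean speed in m/s. With f_stop (N) it stops when the force on the tool has changed by that much, and returns True; else False.
- robot.move_j(angles): joint-space move.
- robot.gripper_to(opening, force=None): opening from 0.0 (shut) to 1.0 (fully open); force is the grip in N (None keeps the last); returns when the fingers have stopped.
- robot.pause(seconds).
- robot.inverse_kinematics(position, orientation): joint angles nearest the present ones, or None.
- robot.sense(): the state.
- robot.grab_frame(name): name is "side" or "top"; returns (picture, depth): 400x640x3 uint8, red, green, blue; 400x640 float32, m along the optical axis (not along the pixel's ray), 0 where there is no reading.
- robot.calibration(name): a dict with "mtx" (3x3 intrinsics, pixels), "extrinsics" (4x4, takes a point from world to camera coordinates). Camera axes: x right, y up, looking along -z (the intrinsics and any distortion apply to the point x, -y, -z); pixel columns grow to the right and rows downward; lengths in m; the calibration is good to about 2 mm. A picture is of the moment at which its call begins. calibration takes no time and is no camera call.
A pose or a line that the arm cannot do raises robot.PlanningError and nothing moves.
- robot.close_job(): hands the job in; it is judged then, once.
Trained networks look in the newest picture that a camera, given by its name, has taken for a name from the list of things; names that differ only in an ending like _2 or _b are one class to them, and where a whole thing is asked for, a point or a joint stands for the part that bears it (a point fixed in the world has none). Each returns a list of dicts, best first, with "p" (0 to 1); they miss things now and then, are a little off and sometimes report something else, mostly with a low value. They report only what shows in the picture. A call takes as long as a camera call.
- robot.look_for(query, camera): "point" ([column, row] in pixels, amid what is visible of it).
- robot.tip_of(query, camera): "point" ([column, row] in pixels: a listed point, or the origin of a listed thing).
The state is a dict: "time_s": time; "joint_positions": joint angles; "dq": joint speeds; "joint_torque": joint torques, N m; "tool_pos": TCP position; "eef_rot": TCP orientation; "contact_force": force on the tool from outside, world axes, zero at the start; "torque": the same for the moment, N m; "finger_gap": opening from 0.0 (shut) to 1.0 (fully open); "gripper_force": force on a finger pad.
Only numpy, scipy, OpenCV 4.12 (cv2) and the standard library are available. Lean on these libraries where they do the work, as an engineer would, in place of code of your own. Each camera call takes 0.05 s, during which the arm holds its last target. There are 200 camera calls.

### The job

Push the returned transit case, lid shut, fully home into the zero corner of the dimensioning scale, so that it sits snug and square against both ruler fences. Then raise its lid by the bow handle to 60 degrees open and finish while still holding it there by the handle, steady, for the photograph of the contents, with the case still snug in the corner: the lid would fall shut if let go. Leave the other things on the counter where they are.

Things in the scene. Friction and masses are not known exactly. Their poses are not given: they have to be found in the camera images.
- scale: low dimensioning scale fixed to the counter: grey base, steel platter, 300 (x) x 340 (y) mm, top 22 mm high; origin under its centre; x away from the robot and y to the left at yaw 0. Two aluminium ruler fences rise 34 mm above the platter: inner face of the back fence at x = +120 mm, of the side fence at y = -130 mm. The case is pushed towards +x and -y. Position and yaw vary.
- zero_corner (a point): the zero corner: where the inner faces of the two fences and the platter's top (22 mm above the counter) meet; axes as the scale's
- case: loose black transit case with aluminium edges, 0.8 to 1.1 kg with lid, on the platter short of both fences: 180 (x) x 170 (y) x 100 mm high, lid shut; origin under its centre. Hinge along its -y side (goes to the side fence), handle on its +y side, +x side goes to the back fence. Yaw within 0.15 rad of the scale's. Its -x face is flat; the +y face has two shallow latches below the handle.
- case_corner (a point): bottom corner of the case at its +x, -y edges (90, -85, 0 mm from the case's origin): lies in the zero corner when the case is home; axes as the case's
- case_lid (a joint): angle of the case's lid, rad: 0 shut, grows as the handle edge is lifted and swings over towards the hinge (-y); 1.047 is 60 degrees; a stay stops it at 1.4. No spring, hardly any friction: it falls shut from any angle. The lid is a plate 180 x 170 x 20 mm, about 0.2 kg; lifting it at the handle takes about 1.5 N
- case_hinge (a point): middle of the lid's hinge axis, which runs along the case's x: 85 mm to -y of the case's centre and 80 mm above its underside; axes turn with the lid
- case_handle: steel bow handle on the lid's edge away from the hinge, in the plane of the lid: round bar 10 mm thick, 110 mm long along the case's x, 37 mm clear of the lid's edge, open above and below. Origin mid-bar: 212 mm from the hinge axis along the lid, 10 mm out from it (90 mm above the case's underside when shut). y axis: from the hinge outwards. The bar turns between the finger pads
- parcel_small: loose cardboard parcel, 140 x 100 x 60 mm, origin under its centre; a bystander
- tape_dispenser: loose black desk tape dispenser, 150 x 56 x 80 mm, origin under its centre; a bystander
- stamp: loose hand stamp with wooden knob, 36 x 36 x 64 mm, beside the scale's left edge, origin under its centre; a bystander
- mug: loose coral mug, 82 mm across, 95 mm high, origin under its centre; a bystander
- stapler: loose red stapler, 135 x 34 x 42 mm, origin under its centre; a bystander
- code_reader: loose grey bar-code reader in its black stand, 100 x 60 x 82 mm, origin under its centre; a bystander
- label_roll: loose roll of white labels standing on end, 90 mm across, 50 mm high, origin under its centre; a bystander

How it is judged:
By the outcome, as a careful person would: the job done as asked, in the order asked, and still so for the second after the job is handed in, while the arm keeps its last pose, push and grip.
It also fails if it takes over 72 s, if anything falls off the work surface, if the arm or the gripper's body presses on something with over 40 N, if the wrist force passes 120 N, or if a joint passes its speed limit or range.

## Working session

There is one attempt and no reset: what is moved stays moved. The work goes in short steps, each a Python script; the robot and the scene stay as the last script left them, time stands still between calls to the robot, and variables do not carry over. Pictures are saved under pics/ and viewed, at most 10 in all, crops included, and the job is handed in when it is done.

```bash
ls; mkdir -p pics
cat > h.py <<'E'
import numpy as np, cv2
from station import robot
def cal(n):
    c=robot.calibration(n); return np.array(c["mtx"]),np.array(c["extrinsics"]),c
def cloud(n,depth):
    K,E,_=cal(n); v,u=np.mgrid[0:depth.shape[0],0:depth.shape[1]]
    d=depth.astype(float); P=np.stack([(u-K[0,2])/K[0,0]*d,-(v-K[1,2])/K[1,1]*d,-d],-1)
    R,t=E[:3,:3],E[:3,3]; W=(P-t)@R; W[depth==0]=np.nan; return W
def pix(n,p):
    K,E,_=cal(n); q=E[:3,:3]@np.asarray(p)+E[:3,3]; q=K@np.array([q[0],-q[1],-q[2]]); return q[:2]/q[2]
def ray_z(n,uv,z):
    K,E,_=cal(n); R,t=E[:3,:3],E[:3,3]; o=-R.T@t
    d=R.T@np.array([(uv[0]-K[0,2])/K[0,0],-(uv[1]-K[1,2])/K[1,1],-1]); return o+d*(z-o[2])/d[2]
E
python3 - <<'E'
from h import *
ims=[]
for n in("top","side"):
    im,d=robot.grab_frame(n); np.savez(f"pics/{n}0.npz",im=im,d=d); cv2.imwrite(f"pics/{n}0.png",im[:,:,::-1])
    c=cal(n)[2]; print(n,{k:np.round(v,3).tolist() if not isinstance(v,str) else v for k,v in c.items()})
    for q in["case_corner","zero_corner","scale","case","case_handle","case_hinge"]:
        print(q,[(np.round(r["point"]).tolist(),round(r["p"],2)) for r in robot.tip_of(q,n)][:2])
print(robot.sense())
E
```

```text
pics
station.py
top {'mtx': [[382.462, 0.0, 325.764], [0.0, 382.462, 193.246], [0.0, 0.0, 1.0]], 'extrinsics': [[-0.006, -1.0, -0.019, 0.019], [0.986, -0.009, 0.165, -0.527], [-0.166, -0.018, 0.986, -1.243], [0.0, 0.0, 0.0, 1.0]]}
case_corner []
zero_corner [([305.0, 171.0], 0.24)]
scale []
case [([344.0, 170.0], 0.91)]
case_handle [([378.0, 139.0], 0.75), ([457.0, 252.0], 0.73)]
case_hinge [([371.0, 164.0], 0.62)]
side {'mtx': [[473.347, 0.0, 314.673], [0.0, 473.347, 203.395], [0.0, 0.0, 1.0]], 'extrinsics': [[-0.928, -0.373, 0.001, 0.489], [0.2, -0.496, 0.845, -0.195], [-0.315, 0.784, 0.534, -1.171], [0.0, 0.0, 0.0, 1.0]]}
case_corner []
zero_corner []
scale [([298.0, 220.0], 0.61)]
case [([297.0, 211.0], 0.97), ([305.0, 365.0], 0.61)]
case_handle [([280.0, 209.0], 0.69)]
case_hinge [([303.0, 176.0], 0.89), ([298.0, 219.0], 0.58)]
{'time_s': 0.7, 'joint_positions': array([73.12746503, 17.81154408,  0.80094017, 86.60103069, -0.25324468,
       75.58554574, -1.55809283]), 'dq': array([-0.06057536, -0.04159606, -0.07560254, -0.03552359, -0.0900558 ,
        0.0081082 , -0.12866468]), 'joint_torque': array([ 3.92624906e-04, -3.79691684e+01,  1.46001228e-01, -2.30815905e+01,
        1.24133349e-02,  1.91905005e-03,  2.10572413e-07]), 'tool_pos': array([ 0.13760779, -0.53253046,  0.23133109]), 'eef_rot': array([ 1.79996365e+02, -3.85516609e-04,  1.44888621e+01]), 'contact_force': array([0.43229852, 0.8035841 , 0.44597483]), 'torque': array([-4.50703976e-02, -8.97664845e-05, -2.05264295e-02]), 'gripper_force': 0.0, 'finger_gap': 0.9998269336314942}
```

View pics/top0.png

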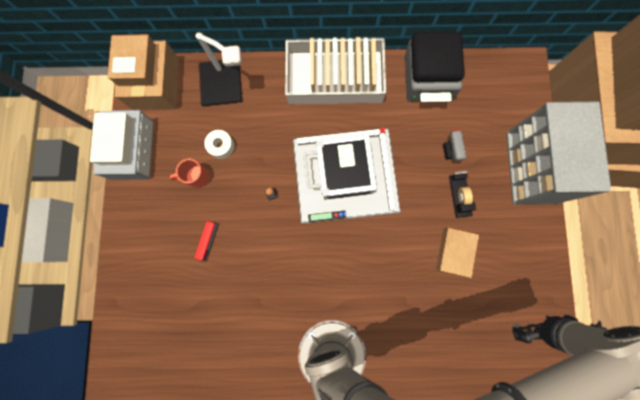

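View pics/side0.png

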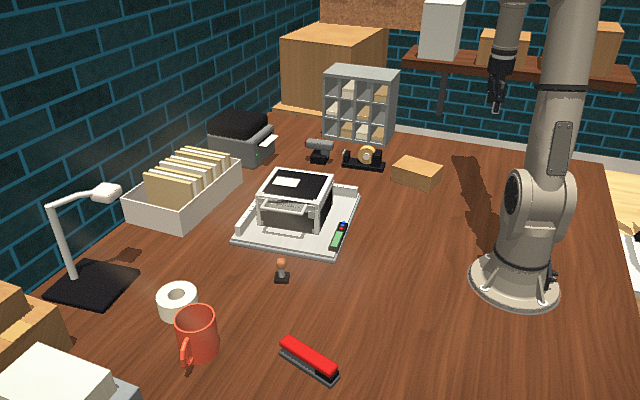

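Top view: the scale is centred near (346,174), slightly yawed. The case is at (346,167) with its handle at (312,172), and the stamp is at (270,193). The fences run along the top edge (row ~135) and right edge (col ~390). Next I'll measure from depth.

Run:
```python
from h import *
for n in("top","side"):
    f=np.load(f"pics/{n}0.npz"); W=cloud(n,f["d"]); x,y,z=np.moveaxis(W,-1,0)
    reg=(x>.35)&(x<.85)&(y>-.3)&(y<.25)
    h,e=np.histogram(z[reg],bins=np.arange(0,.15,.005)); print(n,dict(zip(np.round(e,3),h)))
    for name,lo,hi in(("lid",.114,.135),("fence",.048,.062),("platter",.015,.03),("scale",.012,.2),("handle",.09,.116)):
        m=reg&(z>lo)&(z<hi)
        m=cv2.morphologyEx(m.astype(np.uint8),cv2.MORPH_OPEN,np.ones((2,2),np.uint8))
        k,l,s,c=cv2.connectedComponentsWithStats(m)
        for i in np.argsort(-s[1:,4])[:2]+1:
            P=W[l==i]; r=cv2.minAreaRect(P[:,:2].astype(np.float32)*1000)
            print(name,len(P),"c",np.round(r[0]),"size",np.round(r[1]),"ang",round(r[2],1),"z",np.median(P[:,2]).round(4),"px",c[i].round())
f=np.load("pics/top0.npz"); im=f["im"][110:235,250:430]
cv2.imwrite("pics/crop1.png",cv2.resize(im[:,:,::-1],None,fx=4.4,fy=4.4,interpolation=cv2.INTER_CUBIC))
```

```text
top {np.float64(0.0): np.int64(5739), np.float64(0.005): np.int64(407), np.float64(0.01): np.int64(261), np.float64(0.015): np.int64(946), np.float64(0.02): np.int64(2136), np.float64(0.025): np.int64(506), np.float64(0.03): np.int64(172), np.float64(0.035): np.int64(42), np.float64(0.04): np.int64(42), np.float64(0.045): np.int64(61), np.float64(0.05): np.int64(313), np.float64(0.055): np.int64(460), np.float64(0.06): np.int64(70), np.float64(0.065): np.int64(19), np.float64(0.07): np.int64(10), np.float64(0.075): np.int64(8), np.float64(0.08): np.int64(14), np.float64(0.085): np.int64(11), np.float64(0.09): np.int64(12), np.float64(0.095): np.int64(15), np.float64(0.1): np.int64(26), np.float64(0.105): np.int64(22), np.float64(0.11): np.int64(102), np.float64(0.115): np.int64(731), np.float64(0.12): np.int64(2002), np.float64(0.125): np.int64(304), np.float64(0.13): np.int64(2), np.float64(0.135): np.int64(0), np.float64(0.14): np.int64(0)}
lid 2977 c [nan nan] size [0. 0.] ang 0.0 z nan px [346. 166.]
lid 15 c [542.  68.] size [20.  6.] ang 14.2 z 0.1152 px [309. 185.]
fence 777 c
[... 1540 characters left out ...]
5.] size [176. 412.] ang 11.7 z nan px [295. 188.]
lid 18 c [604.  81.] size [17.  8.] ang 9.1 z 0.1144 px [276. 210.]
fence 248 c [595.  33.] size [179.  26.] ang 13.1 z 0.0523 px [289. 221.]
fence 195 c [698.  48.] size [ 29. 129.] ang 10.8 z nan px [246. 217.]
platter 2970 c [511. -11.] size [455. 217.] ang 58.1 z nan px [303. 232.]
platter 32 c [529. 204.] size [21. 10.] ang 66.9 z 0.0196 px [282. 275.]
scale 8137 c [647. -79.] size [288. 454.] ang 20.9 z nan px [299. 215.]
scale 196 c [541. 174.] size [29. 97.] ang 14.3 z 0.0328 px [282. 269.]
handle 503 c [ 553. -106.] size [398. 145.] ang 78.2 z nan px [300. 205.]
handle 58 c [660.  57.] size [18. 57.] ang 41.4 z 0.1045 px [259. 202.]
```

View pics/crop1.png

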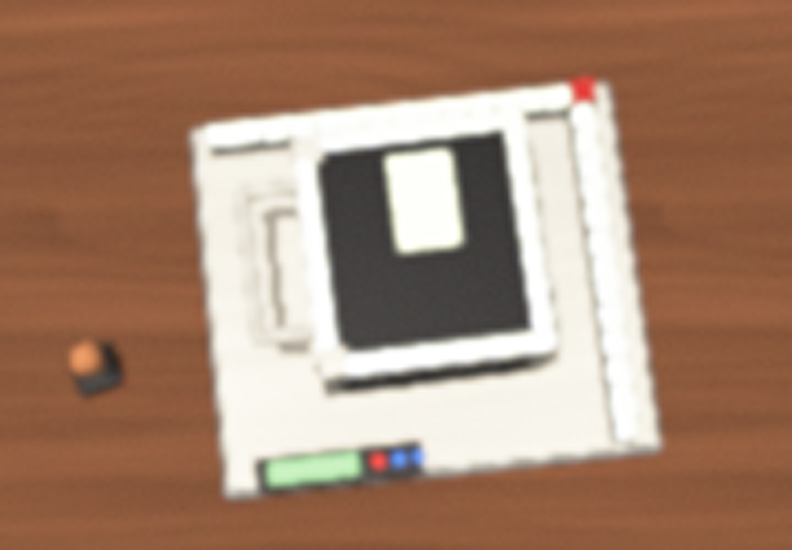

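```bash
cat >> h.py <<'E'
def fitrect(P,w,h,th0,z=None):
    """fit w(x) x h(y) rect to xy points (m): maximise IoU-like via optimisation"""
    from scipy.optimize import minimize
    P=P[:,:2]
    def f(p):
        c,s=np.cos(p[2]),np.sin(p[2]); d=P-p[:2]; a=abs(d@[c,s])-w/2; b=abs(d@[-s,c])-h/2
        o=np.maximum(a,b); return np.mean(np.minimum(np.maximum(o,0),.01)**1)  
    c0=np.append((np.percentile(P,2,0)+np.percentile(P,98,0))/2,th0)
    return minimize(f,c0,method="Nelder-Mead",options=dict(initial_simplex=c0+np.vstack([np.zeros(3),np.diag([.01,.01,.08])]),xatol=1e-5,fatol=1e-9,maxiter=2000)).x
E
python3 - <<'E'
from h import *
for n in("top","side"):
    f=np.load(f"pics/{n}0.npz"); W=cloud(n,f["d"]); x,y,z=np.moveaxis(W,-1,0)
    reg=np.isfinite(z)&(x>.38)&(x<.80)&(y>-.26)&(y<.175)
    for name,lo,hi in(("lid",.1175,.135),("all",.012,.2)):
        m=(reg&(z>lo)&(z<hi)).astype(np.uint8); k,l,s,c=cv2.connectedComponentsWithStats(m); P=W[l==1+np.argmax(s[1:,4])]
        r=cv2.minAreaRect(P[:,:2].astype(np.float32)*1000); print(n,name,len(P),np.round(r[0]),np.round(r[1]),round(r[2],1),"z",np.median(P[:,2]))
        if n=="top":
            q=fitrect(P,.18 if name=="lid" else .3,.17 if name=="lid" else .34,.1); print("  fit",np.round(q[:2]*1000),np.degrees(q[2]))
    # fence profile
px=lambda a,b:[250+a/4.4,110+b/4.4]
for nm,z,pts in(("lid",.122,[(296,141),(523,112),(556,352),(327,378)]),("fencetop outer",.056,[(192,128),(610,82)]),("base",.022,[(660,449),(226,497)]),("redcorner(inner z.056)",.056,[(572,104)]),("sidefence inner front",.056,[(614,443)]),("backfence inner left",.056,[(211,146)])):
    print(nm,[np.round(ray_z("top",px(*p),z)[:2]*1000).tolist() for p in pts])
E
```

```text
top lid 2831 [606. -49.] [182. 172.] 6.3 z 0.12191504133749839
  fit [606. -49.] 6.546064683051656
top all 8115 [596. -52.] [299. 339.] 5.9 z 0.050759236038968474
  fit [596. -52.] 5.848997348278105
side lid 2056 [606. -47.] [182. 181.] 6.6 z 0.12283793414966794
side all 8182 [596. -49.] [300. 338.] 6.0 z 0.0450398664295865
lid [[682.0, 40.0], [702.0, -127.0], [523.0, -146.0], [506.0, 18.0]]
fencetop outer [[714.0, 124.0], [747.0, -201.0]]
base [[464.0, -235.0], [430.0, 99.0]]
redcorner(inner z.056) [[730.0, -172.0]]
sidefence inner front [[465.0, -195.0]]
backfence inner left [[699.0, 109.0]]
```

Scale centre is (596,-51) mm with yaw 5.9°, and case centre is (606,-48) mm with yaw 6.5°. Sizes and heights match the given values. The case has about 20 mm to go in +x and 46 mm in -y. I'll push the flat face first, with both fingertips.

```bash
cat >> h.py <<'E'
SC=np.array([.596,-.051]); YAW=5.9
def S(x,y,z):
    c,s=np.cos(np.radians(YAW)),np.sin(np.radians(YAW)); return [SC[0]+c*x-s*y,SC[1]+s*x+c*y,z]
def iS(p):
    c,s=np.cos(np.radians(YAW)),np.sin(np.radians(YAW)); d=np.array(p[:2])-SC; return np.array([c*d[0]+s*d[1],-s*d[0]+c*d[1],p[2]])
def F():
    st=robot.sense(); f=st["contact_force"]; c,s=np.cos(np.radians(YAW)),np.sin(np.radians(YAW))
    return np.round([c*f[0]+s*f[1],-s*f[0]+c*f[1],f[2]],1)
def rep(m=""):
    st=robot.sense(); print(m,"t",round(st["time_s"],1),"tcp_S",np.round(iS(st["tool_pos"])*1000,1),"F_S",F(),"gap",round(st["finger_gap"],2))
def locate(n="top",tag=None):
    im,d=robot.grab_frame(n)
    if tag: cv2.imwrite(f"pics/{tag}.png",im[:,:,::-1])
    W=cloud(n,d); x,y,z=np.moveaxis(W,-1,0); reg=np.isfinite(z)&(x>.38)&(x<.80)&(y>-.26)&(y<.175)
    m=(reg&(z>.1175)&(z<.128)).astype(np.uint8); k,l,s,c=cv2.connectedComponentsWithStats(m); P=W[l==1+np.argmax(s[1:,4])]
    q=fitrect(P,.18,.17,.1); print("case_S",np.round(iS([q[0],q[1],0])*1000,1),"yaw rel",round(np.degrees(q[2])-YAW,2),len(P)); return q
E
python3 - <<'E'
from h import *
robot.gripper_to(0.6,40)
o=[180,0,YAW]
robot.move_to(S(-.125,0,.2),o)
robot.line_to(S(-.125,0,.062),velocity=.2); rep("low")
print(robot.line_to(S(-.055,0,.062),velocity=.03,f_stop=15)); rep("pushed x")
robot.line_to(S(-.125,0,.062),velocity=.15); robot.line_to(S(-.125,0,.22),velocity=.25)
# handle push: fingers along the bar
for y in(YAW-90,YAW+90):
    q=robot.inverse_kinematics(S(.03,.15,.22),[180,0,y]); print(y,q)
locate("top","after_x")
E
```

```text
low t 4.0 tcp_S [-124.    -0.3   62.8] F_S [ 0.3 -0.4  0.3] gap 0.6
True
pushed x t 5.8 tcp_S [-73.8  -0.   59.9] F_S [-0.6  0.6  0.7] gap 0.6
-84.1 [ -37.85996614   30.72347093   43.06261606   77.14409192  -20.74167765
   80.05883689 -169.44144261]
95.9 [ 19.09234256  34.63864662 -50.70591524  74.5394869   26.32826696
  82.66808328 -23.77596885]
case_S [30.8  0.8  0. ] yaw rel -0.05 1647
```

Run:
```python
from h import *
robot.gripper_to(0.7)
robot.move_to(S(.03,.172,.22),[180,0,YAW+90])
robot.line_to(S(.03,.172,.085),velocity=.2); rep("low")
print(robot.line_to(S(.03,.085,.085),velocity=.03,f_stop=15)); rep("pushed y")
robot.line_to(S(.03,.16,.085),velocity=.15); robot.line_to(S(.03,.16,.22),velocity=.25)
locate("top","after_y")
```

```text
low t 9.1 tcp_S [ 31.  171.9  86.5] F_S [ 0.1 -0.2  0.6] gap 0.7
True
pushed y t 11.7 tcp_S [29.5 96.3 85.5] F_S [-0.1  1.3  1.8] gap 0.7
case_S [ 29.9 -45.8   0. ] yaw rel 0.18 2640
```

View pics/after_y.png

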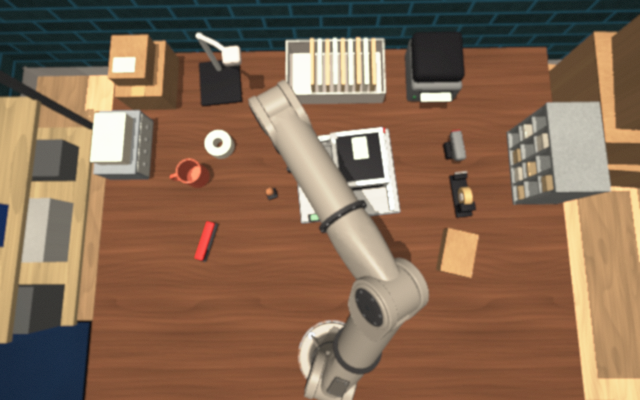

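The case reads (29.9, -45.8) against a home of (30, -45), and it is square. I'll re-seat it in x, then grip the bar and press it gently towards -y.

Run:
```python
from h import *
o=[180,0,YAW]
robot.gripper_to(0.6)
robot.move_to(S(-.11,-.045,.22),o)
robot.line_to(S(-.11,-.045,.062),velocity=.2)
print(robot.line_to(S(-.055,-.045,.062),velocity=.03,f_stop=15)); rep("pushed x")
robot.line_to(S(-.11,-.045,.062),velocity=.15); robot.line_to(S(-.11,-.045,.2),velocity=.25)
robot.gripper_to(0.4); robot.line_to(S(.03,.082,.2),o,velocity=.25)
im,d=robot.grab_frame("side"); 
rep("above"); print(robot.line_to(S(.03,.082,.093),velocity=.08,f_stop=8)); rep("at bar")
robot.gripper_to(0.0,40); rep("gripped")
print(robot.line_to(S(.03,.076,.093),velocity=.01,f_stop=8)); rep("press -y"); robot.pause(.3); rep()
im,d=robot.grab_frame("side"); cv2.imwrite("pics/grip.png",cv2.resize(im[120:300,180:420,::-1],None,fx=3,fy=3))
```

```text
True
pushed x t 16.5 tcp_S [-73.8 -44.9  60. ] F_S [-0.6 -0.3  0.2] gap 0.6
above t 18.9 tcp_S [ 29.2  79.9 199.9] F_S [0.6 0.3 0.1] gap 0.4
False
at bar t 20.4 tcp_S [30.5 82.1 93.7] F_S [ 0.7 -0.1  0.3] gap 0.4
gripped t 20.7 tcp_S [30.3 81.1 93.6] F_S [-0.9 -2.6  2.3] gap 0.1
True
press -y t 21.2 tcp_S [30.3 81.2 93.6] F_S [-0.5 -0.1  2. ] gap 0.1
 t 21.5 tcp_S [30.3 81.2 93.6] F_S [ 0.3 -0.2  3.8] gap 0.1
```

View pics/grip.png

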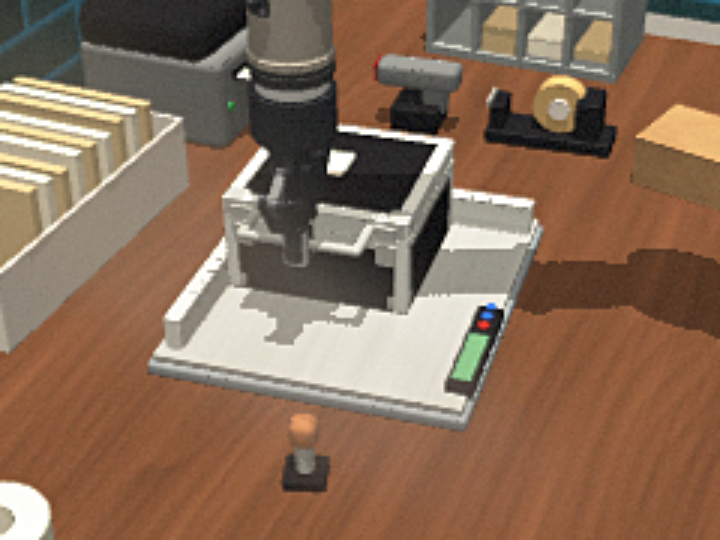

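The bar sits squarely between the pads, and the case is against both fences. Next I raise the lid on its arc, pressing lightly inward along the lid.

```bash
cat >> h.py <<'E'
HY,HZ,HX=-.1308,.1022,.0303
def arc(th,r,x=HX):
    t=np.radians(th); ph=th/2; p=np.radians(ph)
    y=HY+(.212+r)*np.cos(t)-.01*np.sin(t); z=HZ+(.212+r)*np.sin(t)+.01*np.cos(t)
    return S(x,y+.019*np.sin(p),z-.019*np.cos(p)),[180+ph,0,YAW]
E
python3 - <<'E'
from h import *
for th in(20,40,60):
    print(th, np.round(robot.inverse_kinematics(*arc(th,0)),0))
r=0;x=HX
for th in np.arange(4,61,4):
    robot.line_to(*arc(th,r,x),velocity=.06)
    fs=np.mean([F() for _ in range(4)],0); t=np.radians(th); fr=fs[1]*np.cos(t)+fs[2]*np.sin(t)
    r-=np.clip(2.5-fr,-6,6)*1e-4
    print(th,"F",fs.round(1),"fr",fr.round(1),"r mm",round(r*1e3,2))
    if np.abs(fs).max()>25: print("STOP"); break
rep()
im,d=robot.grab_frame("side"); cv2.imwrite("pics/up.png",cv2.resize(im[80:300,160:440,::-1],None,fx=2.7,fy=2.7))
np.savez("pics/side_up.npz",im=im,d=d)
im,d=robot.grab_frame("top"); np.savez("pics/top_up.npz",im=im,d=d); cv2.imwrite("pics/up_top.png",cv2.resize(im[110:235,250:430,::-1],None,fx=4.4,fy=4.4,interpolation=cv2.INTER_CUBIC))
E
```

```text
20 [ 27.  35. -39.  79.  11.  73. -95.]
40 [ 35.  36. -42.  70.   3.  83. -86.]
60 [ 40.  42. -43.  58.  -2.  94. -80.]
4 F [ 0.3  0.2 -1.7] fr 0.1 r mm -0.24
8 F [ 0.3  0.9 -1.7] fr 0.7 r mm -0.43
12 F [-0.4  1.4 -1.5] fr 1.1 r mm -0.57
16 F [ 0.   1.7 -1.4] fr 1.2 r mm -0.7
20 F [-0.6  2.4 -0.7] fr 2.0 r mm -0.74
24 F [-0.9  3.3 -0.2] fr 2.9 r mm -0.7
28 F [-2.   2.5 -0.3] fr 2.1 r mm -0.74
32 F [-1.7  3.8  1.1] fr 3.8 r mm -0.61
36 F [-1.2  3.6  1. ] fr 3.5 r mm -0.51
40 F [-2.   5.7  1.4] fr 5.3 r mm -0.24
44 F [-1.9  3.9  2.9] fr 4.8 r mm -0.01
48 F [-1.9  5.2  3.1] fr 5.8 r mm 0.32
52 F [-1.5  4.5  3.7] fr 5.7 r mm 0.64
56 F [-1.2  3.8  4.4] fr 5.8 r mm 0.97
60 F [-2.1  3.2  3.4] fr 4.5 r mm 1.17
 t 27.5 tcp_S [ 30.3 -24.3 275.5] F_S [-2.1  3.2  3.4] gap 0.1
```

View pics/up.png

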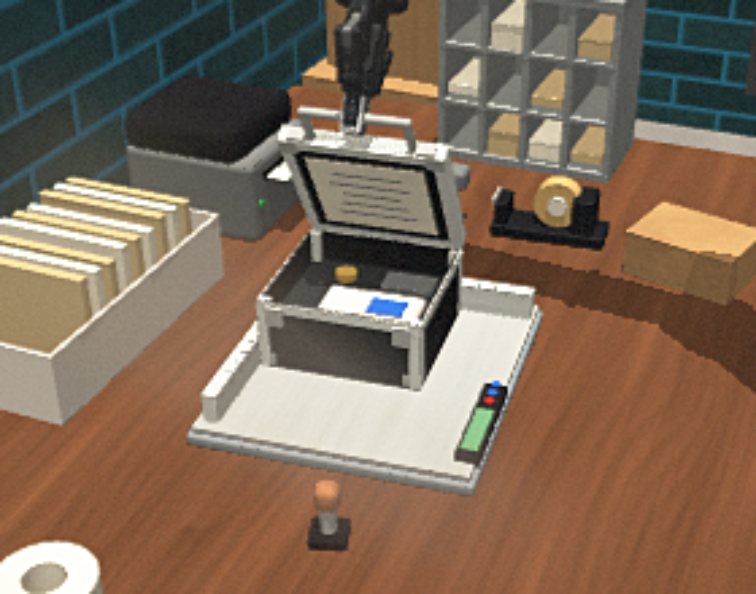

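View pics/up_top.png

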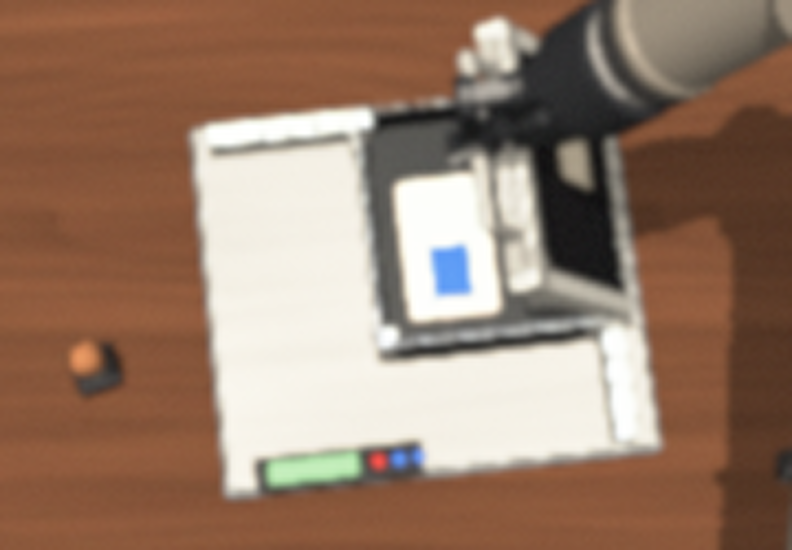

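The lid is up, held at the bar, and the case looks snug: the near rim corner is at about (385,345) in the crop. The stamp hasn't moved. I'll check the lid angle and case position in the depth data.

Run:
```python
from h import *
c,s=np.cos(np.radians(YAW)),np.sin(np.radians(YAW))
for n in("side","top"):
    f=np.load(f"pics/{n}_up.npz"); W=cloud(n,f["d"]).reshape(-1,3); W=W[np.isfinite(W[:,2])]
    d=W[:,:2]-SC; Q=np.c_[c*d[:,0]+s*d[:,1],-s*d[:,0]+c*d[:,1],W[:,2]]*1000
    L=Q[(Q[:,0]>-40)&(Q[:,0]<100)&(Q[:,2]>135)&(Q[:,2]<235)&(Q[:,1]>-150)&(Q[:,1]<0)]
    for _ in range(4):
        p=np.polyfit(L[:,2],L[:,1],1); e=L[:,1]-np.polyval(p,L[:,2]); L=L[abs(e)<5]
    print(n,"lid angle",np.degrees(np.arctan2(1,p[0])),len(L),"y at z=102:",np.polyval(p,102))
    R=Q[(abs(Q[:,2]-102)<5)&(Q[:,0]>-80)&(Q[:,0]<130)&(Q[:,1]<60)]
    print(" rim: front x by y-bins",[np.round(np.percentile(R[(R[:,1]>a)&(R[:,1]<a+25),0],3),1) for a in(-100,-75,-50,-25,0)],"left y by x-bins",[np.round(np.percentile(R[(R[:,0]>a)&(R[:,0]<a+25),1],97),1) for a in(-50,-25,0,25,50,75)])
print(np.round(robot.sense()["joint_positions"],1)); rep()
```

```text
side lid angle 59.66789470120999 985 y at z=102: -131.3894888562383
 rim: front x by y-bins [np.float64(-60.1), np.float64(-59.3), np.float64(-60.1), np.float64(-59.6), np.float64(-59.6)] left y by x-bins [np.float64(44.6), np.float64(40.8), np.float64(40.3), np.float64(40.3), np.float64(40.6), np.float64(41.8)]
top lid angle 59.405339597862955 426 y at z=102: -153.49707310605928
 rim: front x by y-bins [np.float64(-59.7), np.float64(-59.5), np.float64(-59.4), np.float64(-59.9), np.float64(-60.2)] left y by x-bins [np.float64(42.8), np.float64(39.8), np.float64(39.4), np.float64(39.7), np.float64(39.2), np.float64(40.8)]
[ 40.6  42.1 -43.8  58.3  -2.   94.2 -80.3]
 t 27.6 tcp_S [ 30.3 -23.8 275.3] F_S [-2.6  3.6  2.7] gap 0.1
```

Run:
```python
from h import *
robot.pause(1.0); rep("settled"); robot.close_job()
```

```text
settled t 28.6 tcp_S [ 30.3 -23.5 275.1] F_S [-2.3  4.1  2.5] gap 0.09
the job is handed in; nothing more can be done
```

The case is home and square against both fences (within about 1 mm by depth), and the lid is held steady by the handle at about 59.5° open; I handed the job in at 28.6 s.

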